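# Turn round a scraper that was put away backwards

### The arm

A 6-joint arm with a two-finger parallel gripper is mounted at the origin on a cart in front of the work surface, level with it; the furniture and walls round the work are solid. World frame = base frame: x ahead of the robot, y to its left, z up, the work surface at z = 0. Lengths are in mm, angles in degrees, forces in N, time in s.
With the tool pointing down it reaches from about 300 to 850 mm from the base axis. Payload 4.2 kg.
Tool frame: the origin (TCP) lies at the very end of the fingers, on their centre line; the grasp point (between the pads) lies env.grip_point_offset behind it (env.grip_point_offset is the distance from the TCP to the grasp point, in mm); z points along the fingers, y is the direction in which the jaws open and shut (so a half turn about z gives the same grasp; the last joint's range is limited). The gripper opens to 91 mm and grips with 3 to 60 N. Pads are 32 mm wide; open, the fingers measure 118 mm over their backs; the gripper's body (76 mm by 178 mm) begins 60 mm behind the grasp point.
Start: joints at [69.958, 18.312, 89.639, -0, 72.044, -1.146], TCP at [186.22, 544.03, 185.576] pointing down, gripper open.
Joint ranges: [-177.97, 177.97], [-48.28, 115.42], [12.27, 149.76], [-77.06, 257.06], [2.81, 150.46], [-146.56, 146.56]. Speed limits (degrees/s): [147.25, 147.25, 180, 180, 180, 180].

### API

Orientations are given as [roll, pitch, yaw] about the fixed x, y, z axes, in that order (R = Rz(yaw) Ry(pitch) Rx(roll)).
In Python, from workcell import env, grab_frame, camera_params gives the robot as it stands. The module is installed in compiled form; this text tells all that it offers.
- The arm moves only by the shell command python3 -m creep 'ROWS' [OPENING] [FORCE]. ROWS is a JSON object of lists of equal length, an entry for each row: "offset": the shift along the tool's x, y, z in m, a list of three; "rotation": the turn, a rotation vector about the tool's x, y, z in degrees, a list of three. A call has 1 to 5 rows; each row shifts and turns the commanded pose from where the row before left it, along the tool's axes as they then stand; what a row does not reach is not made up. A row lasts 1/8 s, in which the tool goes at most 62.5 mm and 10.7 degrees, less where a joint would pass 70% of its speed; a pose out of reach is approached as far as the arm can. A call is refused whole if a number of a shift passes 0.0625 or a number of a turn 10.7, either way. A call with a gripper value outside its range is refused whole. OPENING is the closure, from 0 (fully open) to 1 (shut), set as the call begins (- or left out, the last holds). The fingers move at their own pace and stop on an object; FORCE is the grip in N (left out, the last holds). Time passes only in rows, so rows that do not move let the fingers close. It gives the time, the measured TCP pose, the force and the opening at its end, in the units of the state.
- env.state(): the state, without advancing time (a new reading comes with each control period).
- grab_frame(name): name is "scene" or "top" or "wrist"; returns the picture (480x640x3 uint8, red, green, blue); there is no depth.
- camera_params(name): a dict with "mtx" (3x3 intrinsics, pixels), "R" (3x3) and "t" (3): a world point X has camera coordinates R X + t. Camera axes: x right, y down, z forward; pixel columns grow to the right and rows downward; lengths in mm; the calibration is good to about 2 mm. A picture is of the moment at which its call begins: read the wrist's pose just before it. camera_params takes no time and is no camera call; for the wrist camera it gives the pose at the moment of the call.
- env.job_done(): hands the job in, once; it reports no verdict.
The state is a dict: "time_s": time; "qpos": joint angles; "qvel": joint speeds; "effort": joint torques, N m; "ee_pos": TCP position; "ee_rot": TCP orientation; "force": force on the tool from outside, world axes, zero at the start; "torque": the same for the moment, N m; "gripper_width": finger opening in mm.
Only numpy, scipy, OpenCV 4.12 (cv2) and the standard library are available. Lean on these libraries where they do the work, as an engineer would, in place of code of your own. Each camera call takes 0.05 s, during which the arm holds its last target.

### The job

The blue-handled scraper has been put away the wrong way round in the bench rack, handle first, with its sharp blade sticking out. Draw it out, lay it down gently on the open worktop and let go so that you can change your grip, then slide it blade first into the empty pocket of the rack, all the way home like the black-handled one beside it. Leave the black-handled scraper in its pocket and do not shift the other things lying around.

Things in the scene. Friction and masses are not known exactly. Their poses are not given: they have to be found in the camera images.
- scraper_blue: Loose scraper with a blue handle, 190 mm long, about 0.16 kg, lying level. Origin: middle of the handle, half-way up, near its balance point. Handle: flat-sided bar 110 long (x) x 30 wide (y) x 24 thick (z), from the butt at x = -55 to the shoulder at x = +55 mm; the blade goes on along +x. At the start it is the wrong way round in a pocket: 65 mm of the handle inside, 45 mm and the blade outside.
- scraper_blue_tip (a point): Middle of the blue-handled scraper's blade edge, 135 mm from the middle of the handle along its +x. The flat stiff blade is 80 long x 30 wide (y) x 3.5 mm thick (z), in the middle of the handle's thickness. Both broad faces are alike: either may be up. Laid down on the worktop, handle and blade lie level, 12 mm up at mid-thickness.
- scraper_black: Loose scraper of the same shape and size (origin and axes likewise) with a black handle, put away properly in the other pocket: blade first and fully home, the last 45 mm of its handle standing out of the mouth.
- rack: Bench rack screwed to the worktop: plywood board 164 (x) x 204 (y) x 12 mm with two level grey pockets, each 155 long x 50 wide (55 at the mouth), tops 59 mm over the worktop, 110 mm apart from middle to middle; mouths with black flared lips at the -x end. Origin: middle of the board, on the worktop; +x points into the pockets.
- pocket_left (a point): Mid-mouth of the left (+y) pocket, in its front plane, at blade slot height (34 mm over the worktop); x points into the pocket, z up. The bore takes the handle: 34 mm wide, from 13 mm below to 15 mm above this point, 65 mm deep; side lips flare to 43 mm. Fully home, the middle of the handle is 10 mm and the blade edge 145 mm inside, the handle resting on the bore's floor, 1 mm low.
- pocket_right (a point): The same point of the right (-y) pocket, which is just like the left one.
- pocket_left_step (a point): Middle of the step at the end of the left bore, 65 mm inside the mouth, axes as the mouth's. Here a funnel 16 mm high narrows within 7 mm of depth to the slot for the blade, 34 mm wide and 7 mm high, centred on this point and open 83 mm farther. The handle's shoulder stops against this step when the scraper is fully home.
- pocket_right_step (a point): The same point of the right pocket.
- sand_block: Wooden sanding block 56 x 91 x 29 mm on the worktop, loose; origin at its underside's centre. Bystander. The worktop between it and the robot is open and free.
- tape_measure: Yellow tape measure 34 x 76 x 62 mm standing on the worktop, loose; origin at its underside's centre. Bystander.
- marker_blue: White marker with a blue cap, 18 x 129 x 20 mm, lying on the worktop, loose; origin at its underside's centre. Bystander.
- fold_pack: Grey strapped pack of folded aluminium plates, 151 x 169 x 94 mm, 1.4 kg, loose; origin at its underside's centre. Bystander.

How it is judged (in metres and radians):
On the way:
1. the blue-handled scraper is out of the rack, lying on the worktop and let go (height (world z) of scraper_blue below 0.019 m and height (world z) of scraper_blue_tip below 0.03 m and linear speed of scraper_blue below 0.03 m/s and contact force between the fingers and scraper_blue below 0.2 N), for 0.2 s.
At the end, for the whole second after the job is handed in: The blue-handled scraper rests blade first in the empty pocket, its edge at least 140 mm inside the mouth (shoulder within 5 mm of the step), edge within 7 mm and handle within 7 mm sideways of the pocket's middle line, at rest and let go (((x of scraper_blue_tip in the frame of pocket_left above 0.14 m and y of scraper_blue_tip in the frame of pocket_left between -0.007 and 0.007 m and z of scraper_blue_tip in the frame of pocket_left between -0.007 and 0.007 m and y of scraper_blue in the frame of pocket_left between -0.007 and 0.007 m) or (x of scraper_blue_tip in the frame of pocket_right above 0.14 m and y of scraper_blue_tip in the frame of pocket_right between -0.007 and 0.007 m and z of scraper_blue_tip in the frame of pocket_right between -0.007 and 0.007 m and y of scraper_blue in the frame of pocket_right between -0.007 and 0.007 m)) and linear speed of scraper_blue below 0.02 m/s); the robot touches nothing.
It fails at once if the blue-handled scraper is dropped or flung: it moves faster than 0.6 m/s while nothing grips it (linear speed of scraper_blue above 0.6 m/s and contact force between the fingers and scraper_blue below 0.1 N).
It fails at once if the black-handled scraper is moved more than 10 mm (distance of scraper_black from where it was at the start of the episode above 0.01 m).
It fails at once if the sanding block, tape measure, marker or pack of folded plates is moved more than 25 mm (distance of any of sand_block, tape_measure, marker_blue, fold_pack from where it was at the start of the episode above 0.025 m).
It also fails if it takes over 64 s, if anything falls off the work surface, if the arm or the gripper's body presses on something with over 40 N, if the wrist force passes 120 N, or if a joint passes its speed limit or range.

## Working session

There is one attempt and no reset: what is moved stays moved. The work goes in short steps, Python scripts to look and compute and a shell command to move; the robot and the scene stay as the last step left them, time stands still between calls to the robot, and variables do not carry over. Pictures are saved under pics/ and viewed, and the job is handed in when it is done.

```bash
mkdir -p pics
cat > h.py <<'E'
import numpy as np, cv2
from workcell import env, grab_frame, camera_params
def save(name,fn):
    p=camera_params(name); im=grab_frame(name); cv2.imwrite('pics/'+fn+'.png',im[:,:,::-1]); np.savez('pics/'+fn+'.npz',mtx=p['mtx'],R=p['R'],t=p['t']); return im,p
def load(fn):
    return cv2.imread('pics/'+fn+'.png')[:,:,::-1], dict(np.load('pics/'+fn+'.npz'))
def ray(p,uv):
    d=np.linalg.inv(np.array(p['mtx']))@np.array([uv[0],uv[1],1.]); R=np.array(p['R']); return -R.T@np.array(p['t']).ravel(), R.T@d
def plane(p,uv,z):
    c,d=ray(p,uv); return c+d*(z-c[2])/d[2]
def tri(obs):
    A=np.zeros((3,3));b=np.zeros(3)
    for p,uv in obs:
        c,d=ray(p,uv); d=d/np.linalg.norm(d); M=np.eye(3)-np.outer(d,d); A+=M;b+=M@c
    return np.linalg.solve(A,b)
def proj(p,X):
    x=np.array(p['mtx'])@(np.array(p['R'])@np.array(X,float)+np.array(p['t']).ravel()); return x[:2]/x[2]
E
python3 - <<'E'
from h import *
for n in ['scene','top','wrist']:
    im,p=save(n,n+'0'); c,d=ray(p,(320,240)); print(n,c.round(),d.round(2),p['mtx'][0])
print(env.state(), env.grip_point_offset)
E
```

```text
scene [ 128. -865. 1050.] [ 0.32  0.58 -0.75] [485.47312246   0.         315.00044224]
top [ 428.  -16. 1443.] [ 0.07 -0.03 -1.  ] [611.0017981    0.         319.55739704]
wrist [113. 569. 383.] [ 0.26 -0.1  -0.96] [390.27403108   0.         322.47146808]
{'time_s': 0.15, 'qpos': array([ 6.99573562e+01,  1.83416923e+01,  8.96902523e+01, -2.93651245e-04,
        7.20426127e+01, -1.14374676e+00]), 'qvel': array([ 0.04332419, -0.16256023, -0.28760248,  0.10054914,  0.04650072,
        0.04404434]), 'effort': array([ 7.14314137e-04, -4.12771976e+01, -2.32157475e+01,  7.29020219e-02,
        4.31841519e-02, -9.41360918e-05]), 'ee_pos': array([186.08149491, 543.62313531, 184.92948097]), 'ee_rot': array([-1.79925452e+02, -1.20905371e-03,  1.61101193e+02]), 'force': array([ 0.23290407, -0.62145787,  0.09754338]), 'torque': array([-0.02626131,  0.05066658, -0.03046874]), 'gripper_width': 91.25054114413115} 18.8
```

View pics/scene0.png

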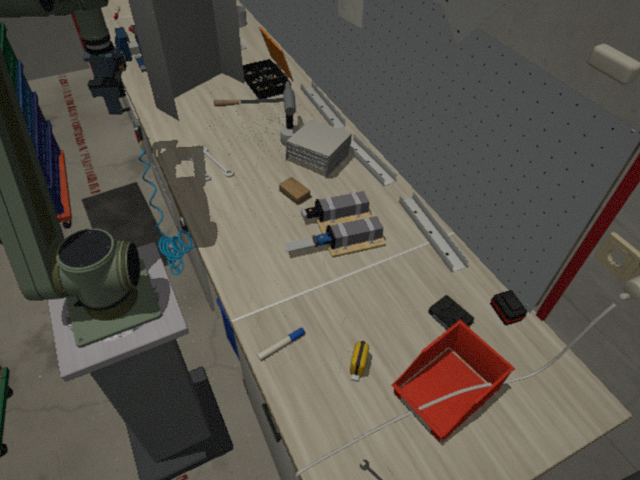

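View pics/top0.png

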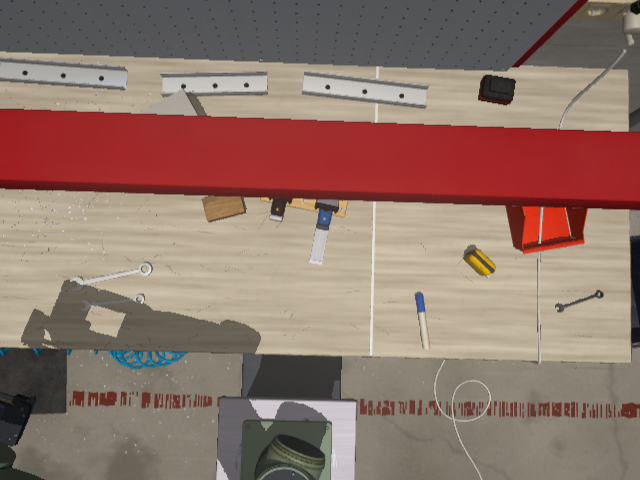

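View pics/wrist0.png

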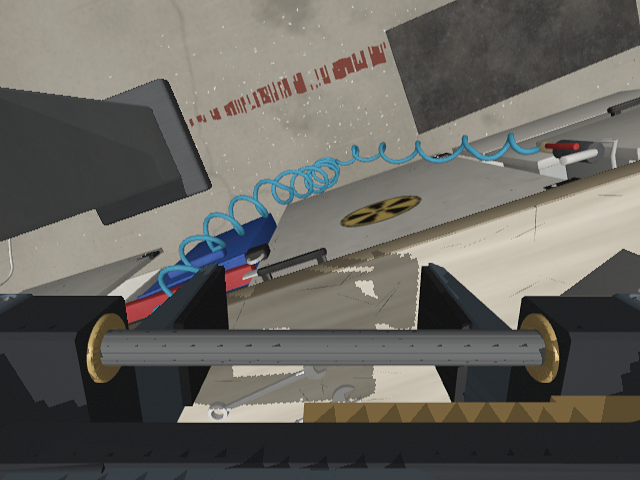

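Run:
```python
from h import *
a,p=load('top0'); b,q=load('scene0')
c=cv2.resize(a[180:280,240:370],None,fx=6,fy=6,interpolation=cv2.INTER_CUBIC)
d=cv2.resize(b[170:270,270:400],None,fx=6,fy=6,interpolation=cv2.INTER_CUBIC)
cv2.imwrite('pics/c1.png',c[:,:,::-1]);cv2.imwrite('pics/d1.png',d[:,:,::-1])
for uv in [(316,262),(326,205)]: print(plane(p,uv,34).round())
print(plane(q,(287,250),34).round(), plane(q,(330,240),34).round())
for uv in [(245,200),(205,200),(420,345),(418,295),(480,260)]: print('bys',plane(p,uv,10).round())
```

```text
[469. -53.  34.]
[602. -72.  34.]
[465. -65.  34.] [589. -83.  34.]
bys [610. 118.  10.]
bys [607. 212.  10.]
bys [ 284. -302.   10.]
bys [ 400. -295.   10.]
bys [ 486. -441.   10.]
```

View pics/c1.png

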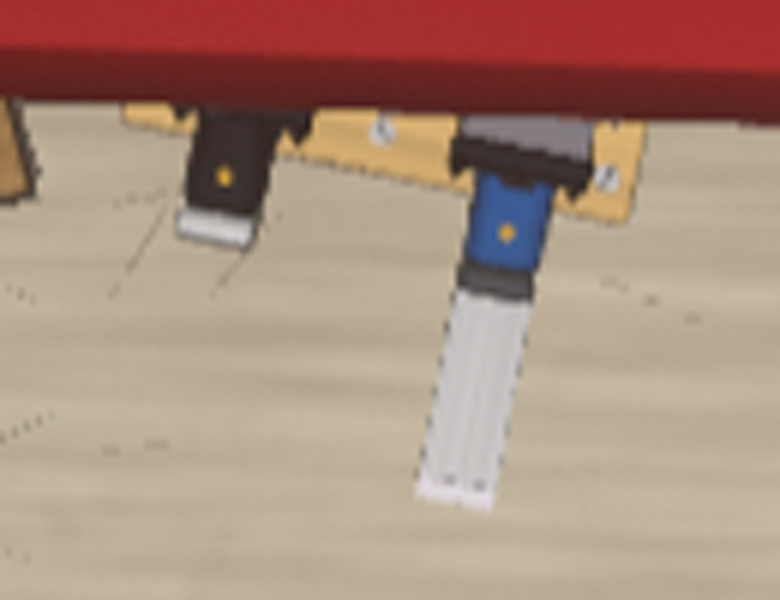

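View pics/d1.png

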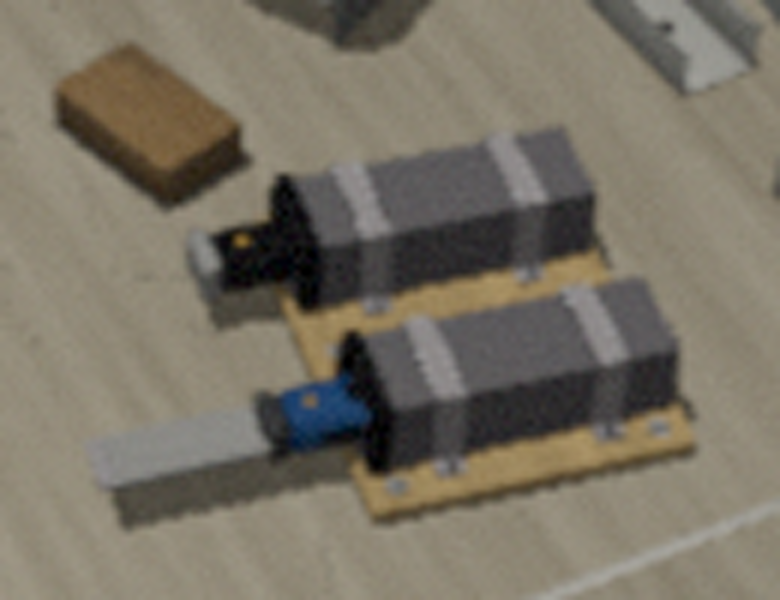

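The pictures show the blue scraper in the right pocket (`top` camera: blade edge at about (316,262), handle at about (326,205)). The black scraper is in the left pocket with its butt at about (276,218). The red beam hides most of the rack from above, so I'll move the wrist camera over it.

```bash
python3 -m creep '{"offset":[[-0.039,-0.030,-0.0043],[-0.039,-0.030,-0.0043],[-0.039,-0.030,-0.0043],[-0.039,-0.030,-0.0043],[-0.039,-0.030,-0.0043]],"rotation":[[0,0,0],[0,0,0],[0,0,0],[0,0,0],[0,0,0]]}' 0
```

```text
time_s: 0.78
ee_pos: [322.7, 337.5, 207.0]
ee_rot: [-180.0, 0.0, 161.1]
force: [-0.1, -0.2, -0.2]
gripper_width: 91.4
```

```bash
python3 -m creep '{"offset":[[-0.039,-0.030,-0.0043],[-0.039,-0.030,-0.0043],[-0.039,-0.030,-0.0043],[-0.039,-0.030,-0.0043],[-0.039,-0.030,-0.0043]],"rotation":[[0,0,0],[0,0,0],[0,0,0],[0,0,0],[0,0,0]]}' 0
python3 -m creep '{"offset":[[-0.039,-0.030,-0.0043],[-0.039,-0.030,-0.0043],[-0.039,-0.030,-0.0043],[-0.039,-0.030,-0.0043],[0,0,0]],"rotation":[[0,0,0],[0,0,0],[0,0,0],[0,0,0],[0,0,-10]]}' 0
python3 -m creep '{"offset":[[0,0,0],[0,0,0]],"rotation":[[0,0,0],[0,0,0]]}'
python3 - <<'E'
from h import *
save('wrist','w1')
E
```

```text
time_s: 1.4
ee_pos: [458.6, 132.4, 228.6]
ee_rot: [180.0, -0.0, 161.1]
force: [0.1, 0.6, -0.7]
gripper_width: 91.3
time_s: 2.02
ee_pos: [568.2, -33.1, 245.0]
ee_rot: [-180.0, -0.0, 171.2]
force: [-0.4, 1.0, -0.4]
gripper_width: 91.2
time_s: 2.28
ee_pos: [566.4, -29.7, 245.6]
ee_rot: [180.0, -0.0, 171.0]
force: [0.7, 0.1, 0.7]
gripper_width: 91.2
```

View pics/w1.png

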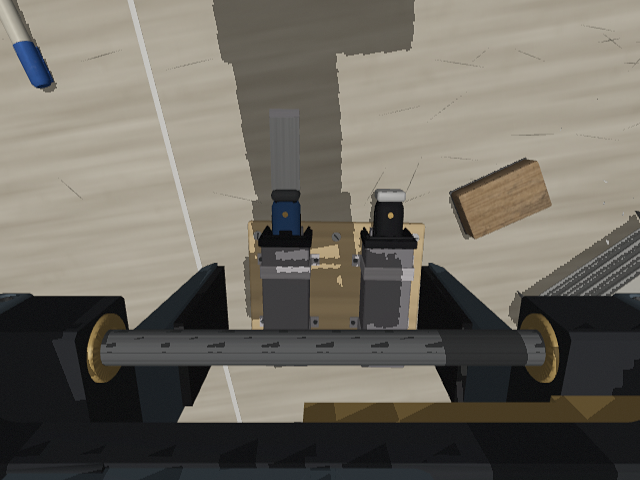

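The wrist view shows the blade edge at about (284,110), the blue handle at about (286,215), the right mouth near row 240 between columns 262 and 311, and the black handle at about (390,215). Next I'll take a second view 100 mm to the side.

```bash
python3 -m creep '{"offset":[[0,-0.05,0],[0,-0.05,0],[0,0,0],[0,0,0]],"rotation":[[0,0,0],[0,0,0],[0,0,0],[0,0,0]]}' 0
python3 - <<'E'
from h import *
save('wrist','w2')
for n in ('w1','w2'):
    im,p=load(n); c=cv2.resize(im[90:270,200:440],None,fx=3.3,fy=3.3,interpolation=cv2.INTER_CUBIC); cv2.imwrite('pics/z'+n+'.png',c[:,:,::-1])
E
```

```text
time_s: 2.82
ee_pos: [551.2, -128.1, 245.8]
ee_rot: [180.0, 0.0, 171.1]
force: [0.1, 0.6, -0.2]
gripper_width: 91.4
```

View pics/zw1.png

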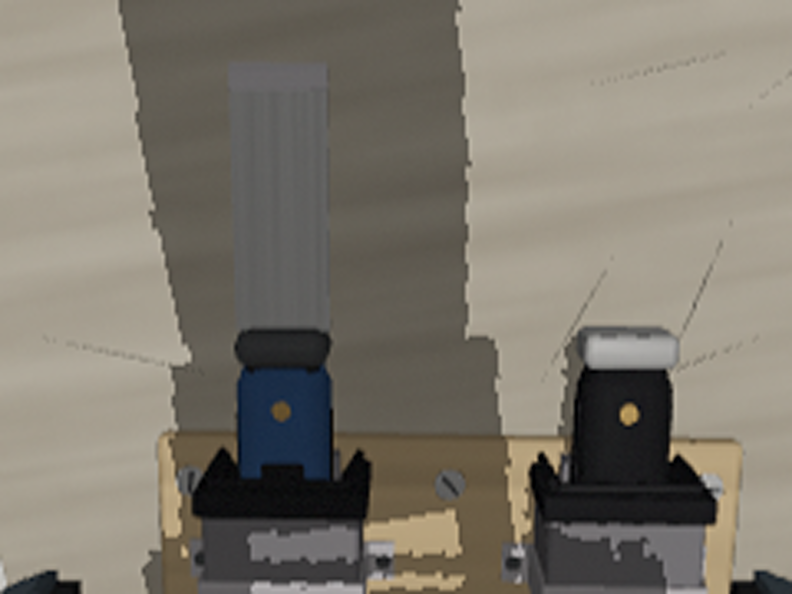

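View pics/zw2.png

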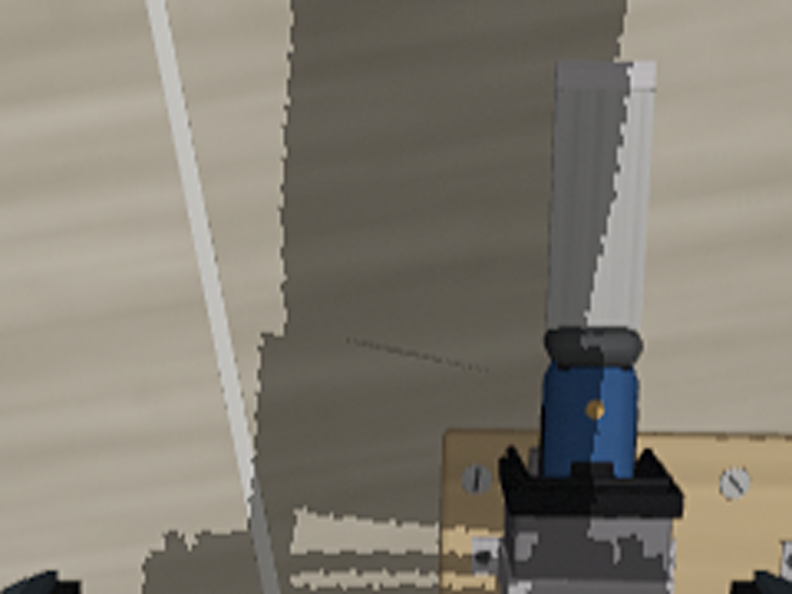

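Run:
```python
from h import *
_,a=load('w1');_,b=load('w2')
f=lambda u:(u[0]/3.3+200-.35,u[1]/3.3+90-.35)
P={'tipL':((229,64),(557,62)),'tipR':((327,64),(656,62)),'pin':((281,411),(596,410)),'lipL':((224,455),(505,452)),'lipR':((360,455),(655,452)),'boardL':((160,434),(443,431)),
'lbL':((197,514),(505,514)),'lbR':((369,515),(681,515)),'collL':((238,345),(545,345)),'collR':((329,345),(641,345))}
for k,(u,v) in P.items():
    X=tri([(a,f(u)),(b,f(v))]); print(k,X.round(1),(proj(a,X)-f(u)).round(1),(proj(b,X)-f(v)).round(1))
print('boardR',plane(a,f((741,441)),12).round(1),'boardL',plane(a,f((160,434)),12).round(1),plane(b,f((443,431)),12).round(1))
print('blackpin',plane(a,f((629,414)),46).round(1))
```

```text
tipL [462.5 -67.7  32.4] [-0. -0.] [-0.  0.]
tipR [467.2 -38.3  33.6] [-0.  -0.1] [-0.   0.1]
pin [568.2 -70.   45.7] [0.  0.1] [ 0.  -0.1]
lipL [588.9 -98.5   2. ] [-0.  -0.2] [0.  0.2]
lipR [591.3 -49.4  22.9] [-0.  -0.2] [0.  0.2]
boardL [ 577.7 -119.     3.1] [-0.  -0.2] [0.  0.2]
lbL [ 597.4 -102.9   46. ] [-0.   0.3] [ 0.  -0.3]
lbR [604.9 -47.8  51.1] [-0.   0.2] [-0.  -0.2]
collL [547.9 -81.9  29.6] [0.  0.2] [ 0.  -0.2]
collR [551.5 -52.3  36.2] [0.  0.2] [ 0.  -0.2]
boardR [609.8  80.1  12. ] boardL [ 576.1 -117.    12. ] [ 575.4 -118.9   12. ]
blackpin [586.1  38.3  46. ]
```

Both views agree: the scraper's centre is near (598,-75), its long axis lies at -9.5°, and it stands about 33-34 mm high. The mouth from the scraper and the mouth from the board edges match within 1 mm. Moving in to the grasp.

```bash
python3 -m creep '{"offset":[[-0.0025,0.03,0],[-0.0026,0.03,0],[0,0,0.05],[0,0,0.05],[0,0,0]],"rotation":[[0,0,0.6],[0,0,0],[0,0,0],[0,0,0],[0,0,0]]}' 0
python3 -m creep '{"offset":[[0,0,0],[0,0,0]],"rotation":[[0,0,0],[0,0,0]]}'
python3 - <<'E'
from h import *
save('wrist','w3'); print(env.state()['ee_pos'],env.state()['ee_rot'])
E
```

```text
time_s: 3.5
ee_pos: [563.0, -68.6, 142.4]
ee_rot: [180.0, -0.5, 170.6]
force: [-0.3, 1.0, 1.3]
gripper_width: 91.4
time_s: 3.75
ee_pos: [567.7, -70.5, 148.3]
ee_rot: [180.0, 0.3, 170.5]
force: [-0.5, 0.6, 0.1]
gripper_width: 91.3
[567.40523325 -70.61872874 148.04528844] [179.98692253   0.25172982 170.50512345]
```

View pics/w3.png

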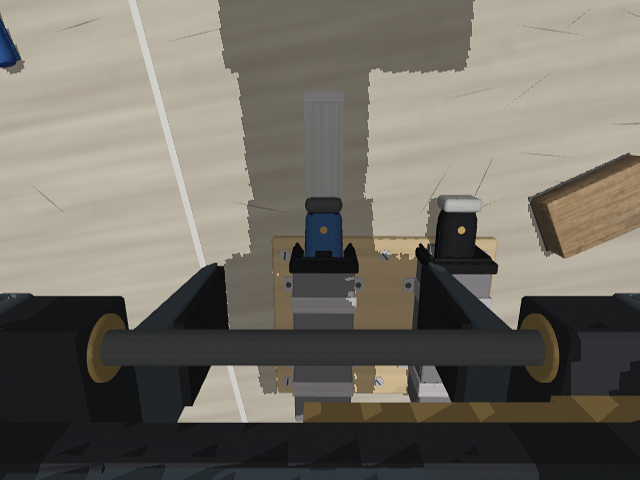

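```bash
python3 -m creep '{"offset":[[0.001,0,0.03],[0.001,0,0.03],[0,0,0.025],[0,0,0.02],[0,0,0]],"rotation":[[0,0,0],[0,0,0],[0,0,0],[0,0,0],[0,0,0]]}' 0
python3 -m creep '{"offset":[[0,0,0.015],[0,0,0.008],[0,0,0],[0,0,0]],"rotation":[[0,0,0],[0,0,0],[0,0,0],[0,0,0]]}'
python3 - <<'E'
from h import *
save('wrist','w4'); print(env.state()['ee_pos'],env.state()['ee_rot'])
E
```

```text
time_s: 4.42
ee_pos: [563.6, -70.2, 40.5]
ee_rot: [180.0, -0.1, 170.5]
force: [-0.1, 0.1, 0.9]
gripper_width: 90.7
time_s: 4.92
ee_pos: [564.3, -70.2, 18.0]
ee_rot: [180.0, 0.0, 170.5]
force: [0.3, -0.8, -1.2]
gripper_width: 91.2
[564.36934601 -70.24994166  18.13946358] [1.79993047e+02 5.27563243e-02 1.70502942e+02]
```

View pics/w4.png

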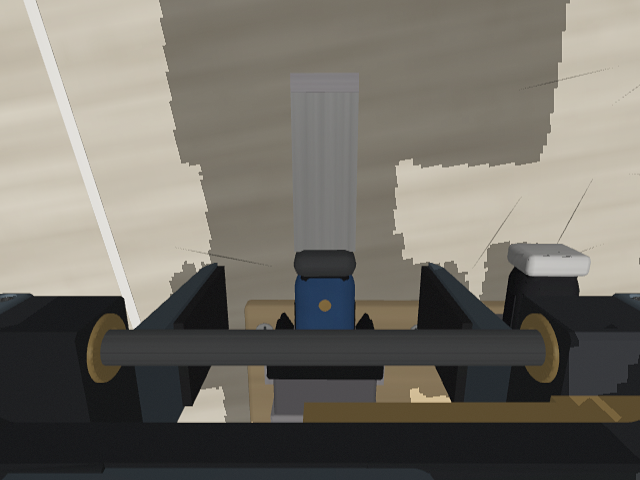

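The handle is centred between the fingers (blade edge at about (324,74), pin at (325,306)), so I'll close.

```bash
python3 -m creep '{"offset":[[0,0,0.001],[0,0,0],[0,0,0],[0,0,0],[0,0,0]],"rotation":[[0,0,0],[0,0,0],[0,0,0],[0,0,0],[0,0,0]]}' 1 40
python3 -m creep '{"offset":[[0,0,0],[0,0,0],[0,0,0]],"rotation":[[0,0,0],[0,0,0],[0,0,0]]}'
```

```text
time_s: 5.6
ee_pos: [564.0, -70.2, 16.7]
ee_rot: [180.0, 0.0, 170.5]
force: [0.1, 0.1, 0.3]
gripper_width: 43.9
time_s: 5.98
ee_pos: [564.0, -70.2, 16.7]
ee_rot: [180.0, 0.0, 170.5]
force: [0.5, -0.5, 0.5]
gripper_width: 14.0
```

Run:
```python
from h import *
save('wrist','w5'); s=env.state();print(s['ee_pos'],s['gripper_width'],s['force'])
save('scene','s5')
im,p=load('s5'); cv2.imwrite('pics/s5z.png',cv2.resize(im[120:300,220:420],None,fx=3.3,fy=3.3)[:,:,::-1])
```

```text
[563.98106404 -70.22094316  16.74592346] 10.109817091861808 [ 0.29594526  0.0372094  -0.29613709]
```

View pics/w5.png

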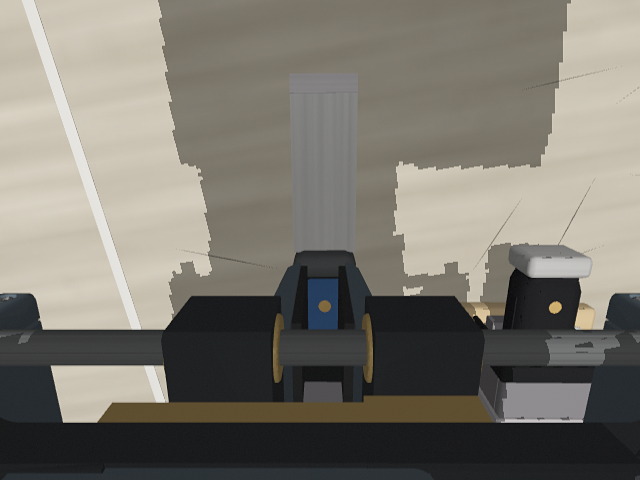

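View pics/s5z.png

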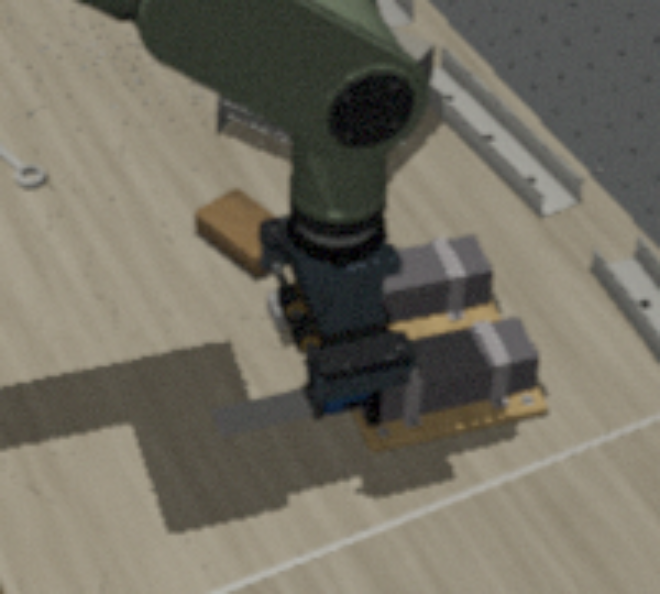

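Run:
```python
from h import *
im,p=load('s5'); im=cv2.resize(im[190:290,260:360],None,fx=7,fy=7,interpolation=cv2.INTER_CUBIC)[:600].copy()
for X,c in [((564,-70.2,16.7),(255,0,0)),((564,-70.2,46),(0,255,0)),((564,-70.2,76),(255,255,0)),((464.9,-53,33),(255,0,255)),((550,-67,34),(0,255,255))]:
    u=proj(p,X); print(X,u.round(1)); cv2.circle(im,tuple(int(v) for v in (u-[260,190])*7),4,c,-1)
cv2.imwrite('pics/s5p.png',im[:,:,::-1])
_,q=load('w5')
for X in [(564,-70.2,16.7),(564,-70.2,35),(564,-70.2,46)]: print(proj(q,X).round(1))
```

```text
(564, -70.2, 16.7) [319.8 243.7]
(564, -70.2, 46) [320.1 236.8]
(564, -70.2, 76) [320.4 229.5]
(464.9, -53, 33) [285.2 247.3]
(550, -67, 34) [315.  240.5]
[322.6 277.1]
[322.5 290.6]
[322.5 299.9]
```

View pics/s5p.png

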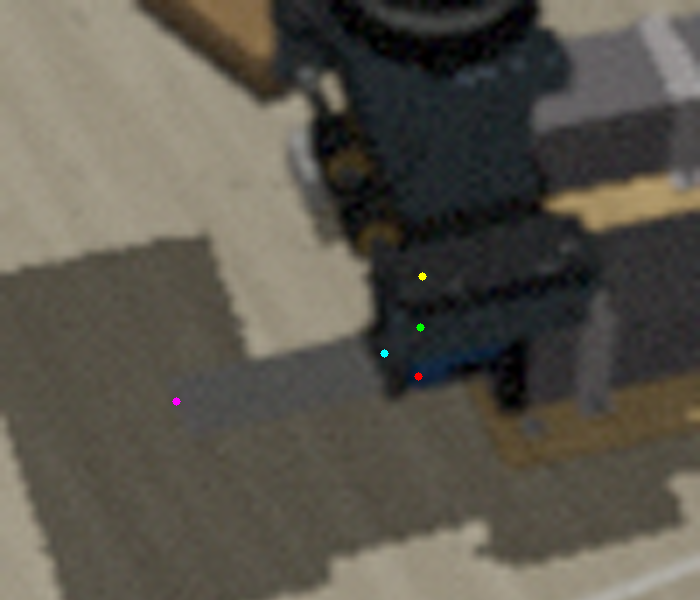

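Run:
```python
from h import *
_,p=load('s5'); n=np.array([.165,.986,0]); 
def vp(z,off):
    uv=(z[0]/7+260-.4,z[1]/7+190-.4); c,d=ray(p,uv); P0=np.array([564,-70.2,0])+off*n
    return (c+d*((P0-c)@n)/(d@n)).round(1)
for z in [(400,395),(430,355),(505,342),(420,385),(500,365)]: print(z,'fingerback',vp(z,-19),'handle side',vp(z,-15))
s=env.state(); print(s['gripper_width'],s['force'],s['qpos'])
```

```text
(400, 395) fingerback [545.7 -86.4  32.8] handle side [547.7 -82.7  27.9]
(430, 355) fingerback [557.5 -88.4  52.9] handle side [559.5 -84.7  48.2]
(505, 342) fingerback [588.2 -93.5  50.9] handle side [590.4 -89.8  46.1]
(420, 385) fingerback [553.8 -87.8  36.2] handle side [555.9 -84.   31.4]
(500, 365) fingerback [586.7 -93.3  37.6] handle side [588.9 -89.6  32.8]
6.453299775799299 [-0.31812436  0.55918244  0.00146851] [-8.25747812e+00  2.66885440e+01  1.03478725e+02  6.20867001e-03
  4.98271172e+01 -8.87639355e+01]
```

The gripper closed to 6 mm with no contact, so the fingers passed above the handle. In the scene view the finger bottoms sit near z≈50, although the reported TCP is at 17. I'll raise the gripper and check where the finger ends really are.

```bash
python3 -m creep '{"offset":[[0,0,-0.04],[0,0,-0.04],[0,0,0],[0,0,0]],"rotation":[[0,0,0],[0,0,0],[0,0,0],[0,0,0]]}' 0
python3 - <<'E'
from h import *
save('wrist','w6'); save('scene','s6'); s=env.state();print(s['ee_pos'],s['gripper_width'],s['force'])
im,p=load('s6'); z=cv2.resize(im[170:290,240:400],None,fx=5,fy=5,interpolation=cv2.INTER_CUBIC).copy()
for X,c in [(s['ee_pos'],(255,0,0)),(s['ee_pos']+[0,0,30],(0,255,0))]:
    u=proj(p,X); cv2.circle(z,tuple(int(v) for v in (u-[240,170])*5),4,c,-1)
cv2.imwrite('pics/s6z.png',z[:,:,::-1])
_,q=load('w6'); print(np.array(q['R'])@s['ee_pos']+np.array(q['t']).ravel(), q['mtx'])
E
```

```text
time_s: 6.58
ee_pos: [563.3, -70.1, 96.2]
ee_rot: [180.0, -0.1, 170.5]
force: [-0.9, -0.4, -0.1]
gripper_width: 43.3
[562.87679676 -70.04410879  95.33181677] 51.16350858827683 [-0.75930751  0.05048326 -0.6089806 ]
[4.22615443e-02 1.99496602e+01 2.12436274e+02] [[390.27403108   0.         322.47146808]
 [  0.         390.27403108 239.10674722]
 [  0.           0.           1.        ]]
```

View pics/s6z.png

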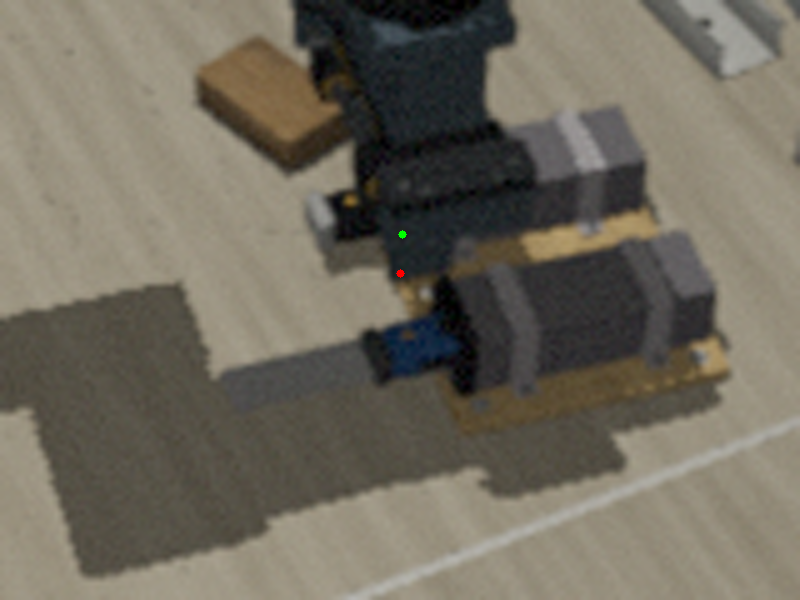

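View pics/w6.png

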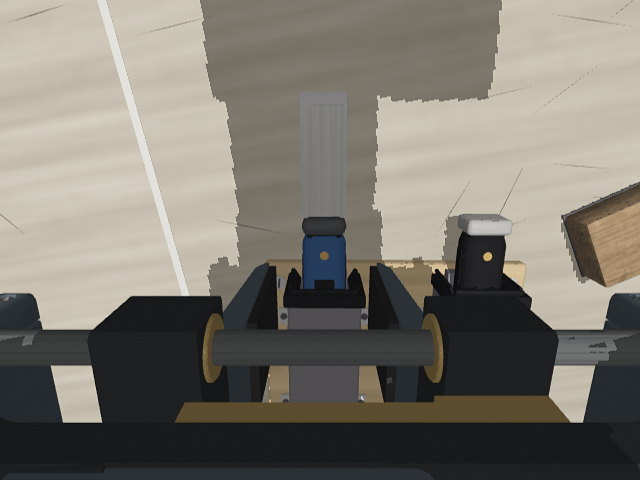

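Run:
```python
from h import *
_,q=load('w4'); T=np.array([564.37,-70.25,18.14]); tx=np.array([np.cos(np.radians(170.5)),np.sin(np.radians(170.5)),0]); ty=np.array([tx[1],-tx[0],0])
for h in (0,10,20,30,40):
  for x in (-16,16): print(h,x,[proj(q,T+tx*x+ty*y+[0,0,h]).round(0) for y in (-59,-46,46,59)])
_,p=load('s6'); T=np.array([563.,-70.1,95.8])
for h in (0,10,20,30,40):
  for x in (-16,16): print('s',h,x,[((proj(p,T+tx*x+ty*y+[0,0,h])-[240,170])*5).round(0) for y in (-38,38)])
im,_=load('w4'); cv2.imwrite('pics/w4z.png',cv2.resize(im[240:440,380:580],None,fx=3,fy=3)[:,:,::-1]*1)
im=cv2.imread('pics/w4z.png'); cv2.imwrite('pics/w4z.png',np.clip(im.astype(float)*2.5,0,255).astype(np.uint8))
im,_=load('s6'); z=cv2.resize(im[180:250,290:370],None,fx=8,fy=8,interpolation=cv2.INTER_CUBIC)[:,:,::-1]; cv2.imwrite('pics/s6y.png',np.clip(z*2.5,0,255).astype(np.uint8))
```

```text
0 -16 [array([216., 304.]), array([239., 304.]), array([406., 304.]), array([429., 304.])]
0 16 [array([212., 249.]), array([236., 249.]), array([409., 249.]), array([434., 249.])]
10 -16 [array([211., 313.]), array([236., 313.]), array([410., 313.]), array([434., 313.])]
10 16 [array([206., 255.]), array([232., 255.]), array([413., 255.]), array([439., 255.])]
20 -16 [array([206., 322.]), array([231., 322.]), array([414., 322.]), array([440., 322.])]
20 16 [array([200., 261.]), array([227., 261.]), array([418., 262.]), array([445., 262.])]
30 -16 [array([200., 331.]), array([227., 331.]), array([418., 332.]), array([446., 332.])]
30 16 [array([194., 269.]), array([222., 269.]), array([423., 269.]), array([452., 269.])]
40 -16 [array([193., 342.]), array([221., 342.]), array([424., 343.]), array([452., 343.])]
40 16 [array([186., 277.]), array([216., 277.]), array([429., 277.]), array([459., 277.])]
s 0 -16 [array([451., 317.]), array([408., 219.])]
s 0 16 [array([394., 329.]), array([353., 231.])]
s 10 -16 [array([452., 304.]), array([409., 206.])]
s 10 16 [array([394., 316.]), array([353., 218.])]
s 20 -16 [array([453., 291.]), array([409., 194.])]
s 20 16 [array([395., 303.]), array([353., 205.])]
s 30 -16 [array([454., 278.]), array([410., 180.])]
s 30 16 [array([395., 290.]), array([353., 192.])]
s 40 -16 [array([454., 265.]), array([410., 167.])]
s 40 16 [array([396., 277.]), array([353., 179.])]
```

View pics/w4z.png

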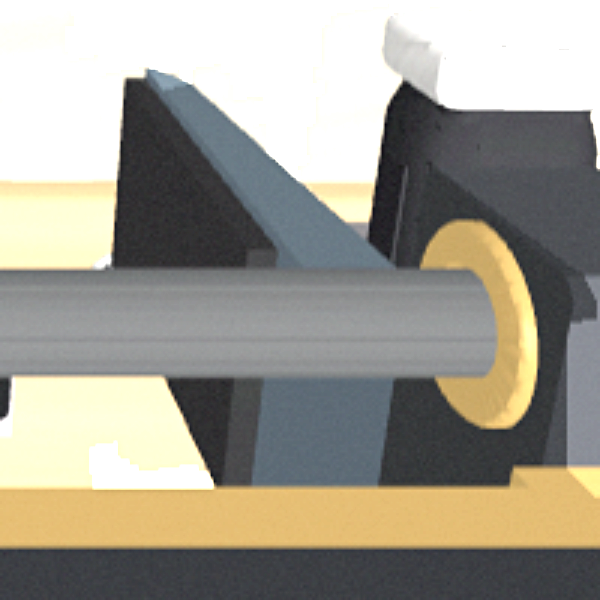

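View pics/s6y.png

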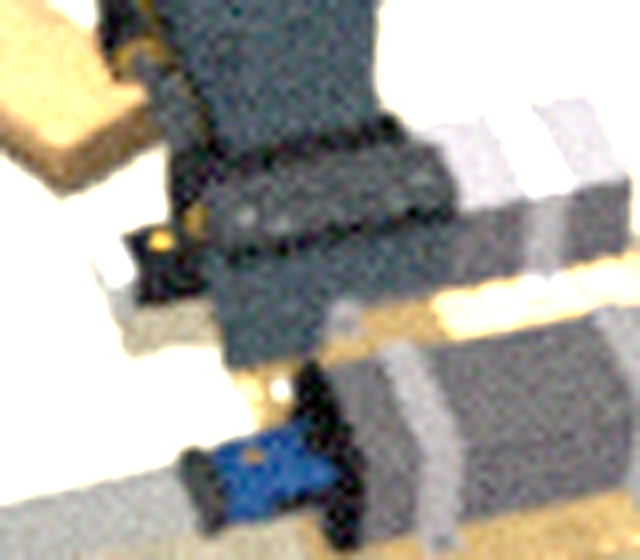

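Two views agree: the finger ends sit about 27–29 mm above the reported TCP, with no sideways error. That explains the empty closure. I'll allow for it and descend in guarded steps, watching the force.

```bash
python3 -m creep '{"offset":[[0,0,0.025],[0,0,0.025],[0,0,0.02],[0,0,0.01],[0,0,0]],"rotation":[[0,0,0],[0,0,0],[0,0,0],[0,0,0],[0,0,0]]}' 0
python3 -m creep '{"offset":[[0,0,0.007],[0,0,0.005],[0,0,0.004],[0,0,0],[0,0,0]],"rotation":[[0,0,0],[0,0,0],[0,0,0],[0,0,0],[0,0,0]]}' 0
```

```text
time_s: 7.3
ee_pos: [563.2, -70.1, 15.6]
ee_rot: [180.0, -0.1, 170.5]
force: [-0.6, -0.7, 0.1]
gripper_width: 91.3
time_s: 7.92
ee_pos: [564.1, -70.2, 0.9]
ee_rot: [180.0, 0.0, 170.5]
force: [-0.4, -0.2, -0.3]
gripper_width: 91.3
```

```bash
python3 -m creep '{"offset":[[0,0,0.004],[0,0,0.003],[0,0,0.003],[0,0,0]],"rotation":[[0,0,0],[0,0,0],[0,0,0],[0,0,0]]}' 0
python3 - <<'E'
from h import *
save('wrist','w7'); save('scene','s7'); 
im,p=load('s7'); z=cv2.resize(im[180:250,290:370],None,fx=8,fy=8,interpolation=cv2.INTER_CUBIC)[:,:,::-1]; z=np.clip(z*2.,0,255).astype(np.uint8)
w=cv2.imread('pics/w7.png')[200:400,200:440]; w=cv2.resize(w,None,fx=2.5,fy=2.5)
cv2.imwrite('pics/s7z.png',z); cv2.imwrite('pics/w7z.png',np.clip(w*1.8,0,255).astype(np.uint8))
E
```

```text
time_s: 8.43
ee_pos: [563.7, -70.1, -9.6]
ee_rot: [180.0, -0.0, 170.5]
force: [0.6, 0.3, -0.2]
gripper_width: 91.2
```

View pics/s7z.png

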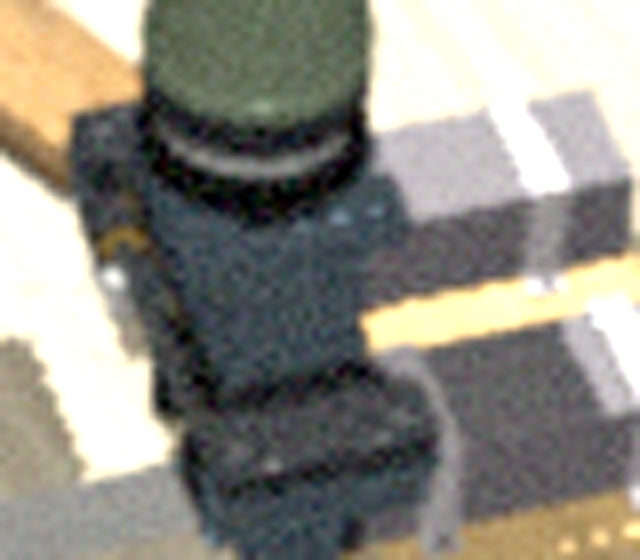

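View pics/w7z.png

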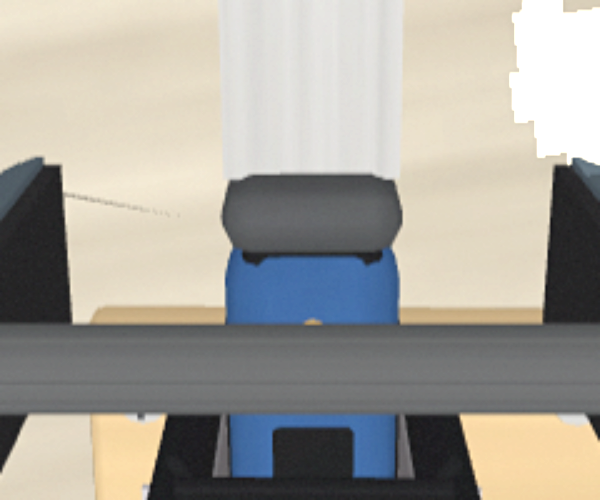

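No contact, and the handle lies between the fingers. The dark collar by the blade is slightly wider than the handle, so I'll shift 3 mm toward the rack to stay off it and then close.

```bash
python3 -m creep '{"offset":[[-0.003,0,0],[0,0,0],[0,0,0],[0,0,0],[0,0,0]],"rotation":[[0,0,0],[0,0,0],[0,0,0],[0,0,0],[0,0,0]]}' 1 40
python3 -m creep '{"offset":[[0,0,0],[0,0,0],[0,0,0]],"rotation":[[0,0,0],[0,0,0],[0,0,0]]}'
```

```text
time_s: 9.15
ee_pos: [566.9, -70.7, -9.3]
ee_rot: [180.0, -0.0, 170.5]
force: [0.7, 0.6, -0.8]
gripper_width: 44.0
time_s: 9.52
ee_pos: [566.9, -70.6, -9.3]
ee_rot: [180.0, -0.0, 170.5]
force: [-0.2, 0.4, 0.2]
gripper_width: 29.7
```

```bash
python3 -m creep '{"offset":[[0,0,0],[0,0,-0.0015],[0.01,0,0],[0.015,0,0],[0.015,0,0]],"rotation":[[0,0,0],[0,0,0],[0,0,0],[0,0,0],[0,0,0]]}'
python3 -m creep '{"offset":[[0.02,0,0],[0.02,0,0],[0.02,0,0],[0.01,0,0],[0,0,0]],"rotation":[[0,0,0],[0,0,0],[0,0,0],[0,0,0],[0,0,0]]}'
python3 - <<'E'
from h import *
save('wrist','w8')
E
```

```text
time_s: 10.15
ee_pos: [525.6, -63.8, -7.9]
ee_rot: [180.0, -0.1, 170.5]
force: [0.5, -0.1, -2.3]
gripper_width: 29.7
time_s: 10.78
ee_pos: [457.8, -52.4, -7.6]
ee_rot: [180.0, 0.0, 170.5]
force: [0.9, -0.5, -1.7]
gripper_width: 29.6
```

View pics/w8.png

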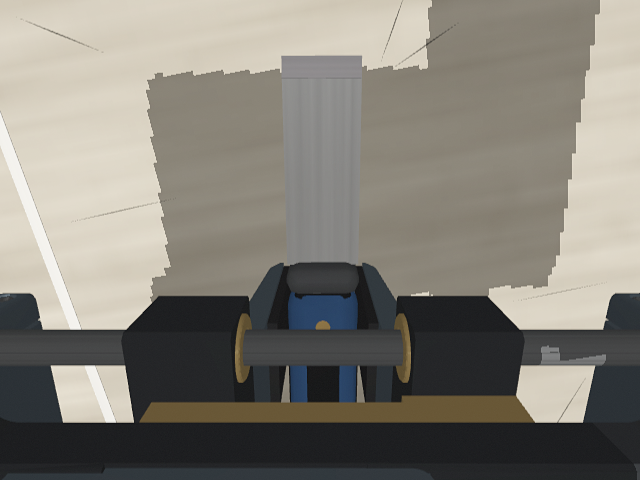

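The scraper is out and held with a 29.7 mm opening. Next I'll lift it, back off and turn it half round in the air before laying it down.

```bash
python3 -m creep '{"offset":[[0.005,0,-0.015],[0.008,0,-0.02],[0.005,0,-0.02],[0,0,-0.005],[0,0,0]],"rotation":[[0,0,0],[0,0,0],[0,0,0],[0,0,4],[0,0,8]]}'
python3 -m creep '{"offset":[[0,0,0],[0,0,0],[0,0,0],[0,0,0],[0,0,0]],"rotation":[[0,0,10],[0,0,10],[0,0,10],[0,0,10],[0,0,10]]}'
python3 -m creep '{"offset":[[0,0,0],[0,0,0],[0,0,0],[0,0,0],[0,0,0]],"rotation":[[0,0,10],[0,0,10],[0,0,10],[0,0,10],[0,0,10]]}'
python3 -m creep '{"offset":[[0,0,0],[0,0,0],[0,0,0],[0,0,0],[0,0,0]],"rotation":[[0,0,10],[0,0,10],[0,0,10],[0,0,10],[0,0,10]]}'
python3 -m creep '{"offset":[[0,0,0],[0,0,0],[0,0,0],[0,0,0],[0,0,0]],"rotation":[[0,0,9],[0,0,6],[0,0,3],[0,0,0],[0,0,0]]}'
python3 - <<'E'
from h import *
save('wrist','w9')
E
```

```text
time_s: 11.45
ee_pos: [441.8, -49.7, 53.9]
ee_rot: [180.0, 0.2, 158.3]
force: [0.3, 0.4, -1.6]
gripper_width: 29.8
time_s: 12.08
ee_pos: [441.3, -49.7, 53.2]
ee_rot: [179.9, 0.0, 108.2]
force: [0.1, -0.1, -1.4]
gripper_width: 29.8
time_s: 12.7
ee_pos: [441.4, -49.7, 53.2]
ee_rot: [179.9, -0.0, 58.2]
force: [-0.3, -0.6, -1.1]
gripper_width: 29.3
time_s: 13.32
ee_pos: [441.4, -49.7, 53.2]
ee_rot: [180.0, -0.1, 8.2]
force: [-0.5, -0.1, -0.8]
gripper_width: 30.0
time_s: 13.95
ee_pos: [441.0, -49.6, 52.7]
ee_rot: [-180.0, -0.1, -9.5]
force: [0.4, 0.4, -2.1]
gripper_width: 29.8
```

View pics/w9.png

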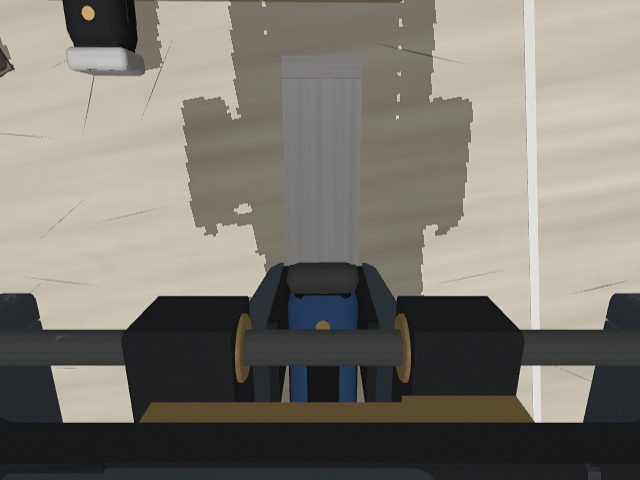

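```bash
python3 -m creep '{"offset":[[0,0,0.015],[0,0,0.02],[0,0,0.02],[0,0,0.01],[0,0,0.007]],"rotation":[[0,0,0],[0,0,0],[0,0,0],[0,0,0],[0,0,0]]}'
python3 -m creep '{"offset":[[0,0,0.003],[0,0,0.002],[0,0,0]],"rotation":[[0,0,0],[0,0,0],[0,0,0]]}'
python3 -m creep '{"offset":[[0,0,0.001],[0,0,0]],"rotation":[[0,0,0],[0,0,0]]}'
```

```text
time_s: 14.62
ee_pos: [440.9, -49.6, -20.0]
ee_rot: [-180.0, -0.0, -9.5]
force: [-0.2, -0.2, -1.8]
gripper_width: 29.7
time_s: 15.0
ee_pos: [440.9, -49.6, -24.6]
ee_rot: [-180.0, -0.0, -9.5]
force: [-0.5, 0.3, -2.0]
gripper_width: 30.0
time_s: 15.25
ee_pos: [440.7, -49.6, -25.7]
ee_rot: [-180.0, -0.0, -9.5]
force: [0.8, 0.9, -0.7]
gripper_width: 29.8
```

```bash
python3 -m creep '{"offset":[[0,0,0.001],[0,0,0]],"rotation":[[0,0,0],[0,0,0]]}'
python3 -m creep '{"offset":[[0,0,0.001],[0,0,0]],"rotation":[[0,0,0],[0,0,0]]}'
python3 -m creep '{"offset":[[0,0,0.001],[0,0,0]],"rotation":[[0,0,0],[0,0,0]]}'
```

```text
time_s: 15.5
ee_pos: [440.6, -49.6, -26.8]
ee_rot: [-180.0, 0.0, -9.5]
force: [0.5, 0.1, -0.8]
gripper_width: 29.9
time_s: 15.75
ee_pos: [440.6, -49.6, -27.8]
ee_rot: [-180.0, 0.0, -9.5]
force: [0.9, -0.5, -1.1]
gripper_width: 29.8
time_s: 16.0
ee_pos: [440.7, -49.6, -28.1]
ee_rot: [-180.0, -0.0, -9.5]
force: [-1.7, 0.9, 6.9]
gripper_width: 29.9
```

Contact at reported z = -28, which fits the 28 mm finger offset. I'll ease up half a millimetre and let go.

```bash
python3 -m creep '{"offset":[[0,0,-0.0005],[0,0,0],[0,0,0]],"rotation":[[0,0,0],[0,0,0],[0,0,0]]}' 0.4 40
python3 -m creep '{"offset":[[0,0,0],[0,0,0],[0,0,0],[0,0,-0.01],[0,0,-0.02]],"rotation":[[0,0,0],[0,0,0],[0,0,0],[0,0,0],[0,0,0]]}' 0
python3 -m creep '{"offset":[[0,0,-0.04],[0,0,-0.04],[0,0,-0.02],[0,0,0],[0,0,0]],"rotation":[[0,0,0],[0,0,0],[0,0,0],[0,0,0],[0,0,0]]}'
python3 - <<'E'
from h import *
save('wrist','w10'); save('top','t10')
im,_=load('t10'); cv2.imwrite('pics/t10z.png',cv2.resize(im[180:300,240:400],None,fx=5,fy=5)[:,:,::-1])
E
```

```text
time_s: 16.38
ee_pos: [441.1, -49.5, -28.1]
ee_rot: [-180.0, -0.0, -9.5]
force: [0.2, 1.4, 2.6]
gripper_width: 53.9
time_s: 17.0
ee_pos: [439.5, -49.7, 1.7]
ee_rot: [180.0, 0.2, -9.5]
force: [-0.1, -0.4, 0.2]
gripper_width: 91.1
time_s: 17.62
ee_pos: [439.7, -49.6, 100.9]
ee_rot: [180.0, 0.1, -9.5]
force: [-0.7, 0.9, 0.2]
gripper_width: 91.2
```

View pics/w10.png

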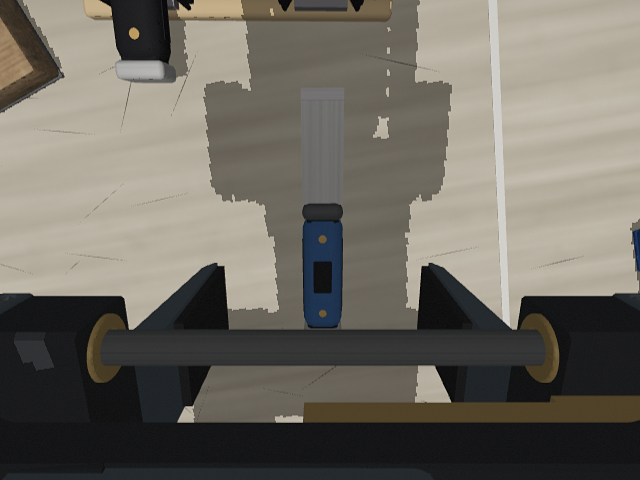

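View pics/t10z.png

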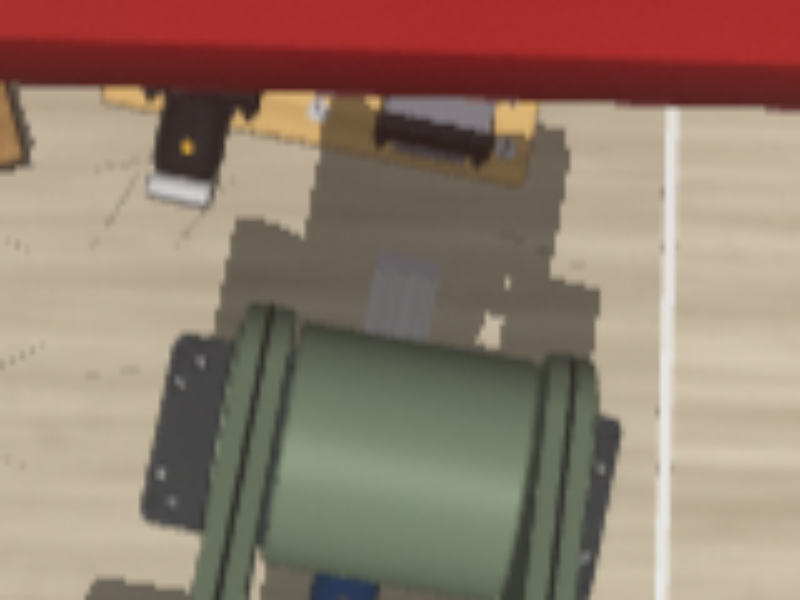

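Run:
```python
from h import *
_,q=load('w10'); print(env.state()['ee_pos'])
t=(plane(q,(301,88.5),13.7)+plane(q,(344.5,88.5),13.7))/2; a=plane(q,(322.5,239.5),24);b=plane(q,(322.3,313.5),24)
bt=plane(q,(322.3,327.5),22)
print(t,a,b,bt)
for u,v in ((t,a),(t,b),(a,b)): w=u-v; print(np.hypot(*w[:2]),np.degrees(np.arctan2(w[1],w[0])))
d=(t-bt)[:2]; d/=np.hypot(*d); print('centre',t[:2]-135*d,'grip -33',t[:2]-168*d)
```

```text
[439.589565   -49.50556674 100.54259453]
[540.85756212 -66.89054678  13.7       ] [437.71835372 -49.44449375  24.        ] [378.84019521 -39.43608748  24.        ] [365.83956878 -37.26088168  22.        ]
104.60430715721213 -9.600735408158116
164.32703526118434 -9.617626919783325
59.722740611764856 -9.64721238262743
centre [407.75154864 -44.35636885] grip -33 [375.21452312 -38.84801425]
```

The scraper lies flat on the worktop, let go, with its blade edge at about (541,-67) mm and its axis at -9.6°. That is already in line with the pocket. I'll regrip near the butt, 65 mm further back.

```bash
python3 -m creep '{"offset":[[-0.02,0,0],[-0.025,0,0],[-0.02,0,0],[0,0,0.02],[0,0,0.03]],"rotation":[[0,0,0],[0,0,0],[0,0,0],[0,0,0],[0,0,0]]}' 0
python3 -m creep '{"offset":[[0,0,0.03],[0,0,0.02],[0,0,0.015],[0,0,0.005],[0,0,0]],"rotation":[[0,0,0],[0,0,0],[0,0,0],[0,0,0],[0,0,0]]}'
python3 -m creep '{"offset":[[0,0,0],[0,0,0]],"rotation":[[0,0,0],[0,0,0]]}'
```

```text
time_s: 18.35
ee_pos: [377.1, -38.9, 51.6]
ee_rot: [-180.0, -0.2, -9.5]
force: [0.9, -0.7, -0.6]
gripper_width: 91.4
time_s: 18.98
ee_pos: [376.4, -38.8, -18.4]
ee_rot: [-180.0, 0.0, -9.5]
force: [0.4, 0.0, 0.2]
gripper_width: 91.1
time_s: 19.23
ee_pos: [377.0, -38.9, -17.8]
ee_rot: [-180.0, -0.1, -9.5]
force: [-0.4, -0.5, 0.1]
gripper_width: 91.2
```

```bash
python3 -m creep '{"offset":[[-0.0015,0,0.005],[0,0,0.003],[0,0,0],[0,0,0]],"rotation":[[0,0,0],[0,0,0],[0,0,0],[0,0,0]]}' 0
python3 -m creep '{"offset":[[0,0,0],[0,0,0],[0,0,0],[0,0,0],[0,0,0]],"rotation":[[0,0,0],[0,0,0],[0,0,0],[0,0,0],[0,0,0]]}' 1 50
python3 -m creep '{"offset":[[0,0,0],[0,0,0],[0,0,0],[0,0,0]],"rotation":[[0,0,0],[0,0,0],[0,0,0],[0,0,0]]}'
python3 - <<'E'
from h import *
save('wrist','w11')
E
```

```text
time_s: 19.73
ee_pos: [375.1, -38.6, -26.3]
ee_rot: [-180.0, 0.0, -9.5]
force: [0.2, 0.8, -0.3]
gripper_width: 91.0
time_s: 20.35
ee_pos: [375.1, -38.6, -26.3]
ee_rot: [-180.0, -0.0, -9.5]
force: [-0.1, -0.3, 0.4]
gripper_width: 44.0
time_s: 20.85
ee_pos: [375.1, -38.6, -26.3]
ee_rot: [-180.0, -0.0, -9.5]
force: [0.0, 1.0, 0.3]
gripper_width: 29.9
```

View pics/w11.png

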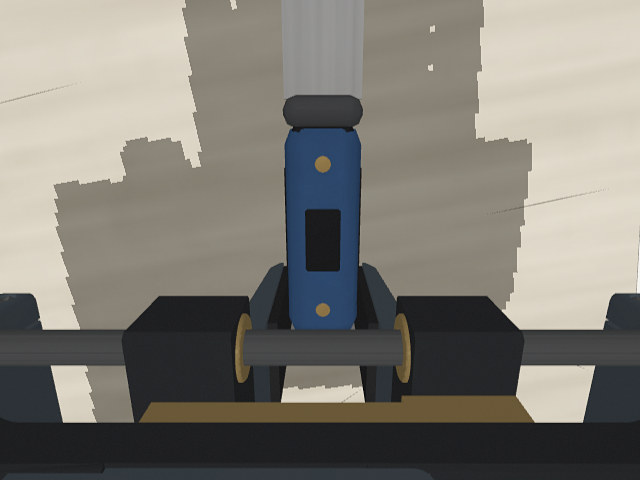

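Gripped near the butt with a 29.9 mm opening. I'll lift to slot height and check for sag and alignment.

```bash
python3 -m creep '{"offset":[[0,0,-0.005],[0,0,-0.01],[0,0,-0.0075],[0,0,0],[0,0,0]],"rotation":[[0,0,0],[0,0,0],[0,0,0],[0,0,0],[0,0,0]]}'
python3 - <<'E'
from h import *
save('wrist','w12'); save('scene','s12'); save('top','t12'); print(env.state()['ee_pos'],env.state()['ee_rot'])
im,_=load('s12'); cv2.imwrite('pics/s12z.png',cv2.resize(im[180:280,260:390],None,fx=6,fy=6,interpolation=cv2.INTER_CUBIC)[:,:,::-1])
im,_=load('t12'); cv2.imwrite('pics/t12z.png',cv2.resize(im[180:280,260:390],None,fx=6,fy=6,interpolation=cv2.INTER_CUBIC)[:,:,::-1])
E
```

```text
time_s: 21.52
ee_pos: [375.0, -38.6, -3.7]
ee_rot: [-180.0, -0.0, -9.5]
force: [0.5, -0.6, -1.3]
gripper_width: 29.6
[374.83521656 -38.56897932  -3.96948391] [-1.79994860e+02  3.41395183e-02 -9.49783205e+00]
```

View pics/w12.png

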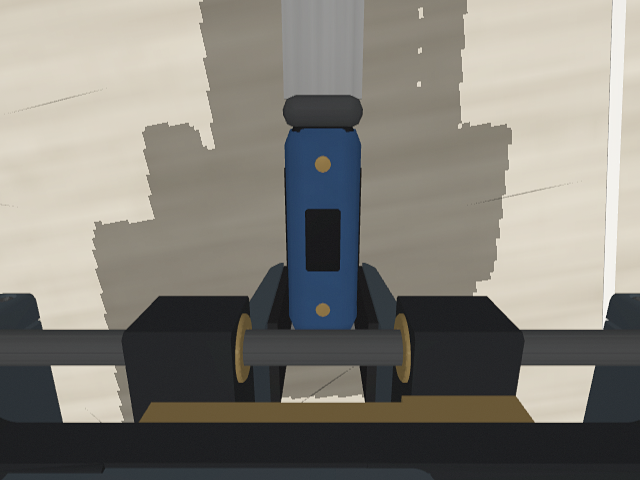

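View pics/s12z.png

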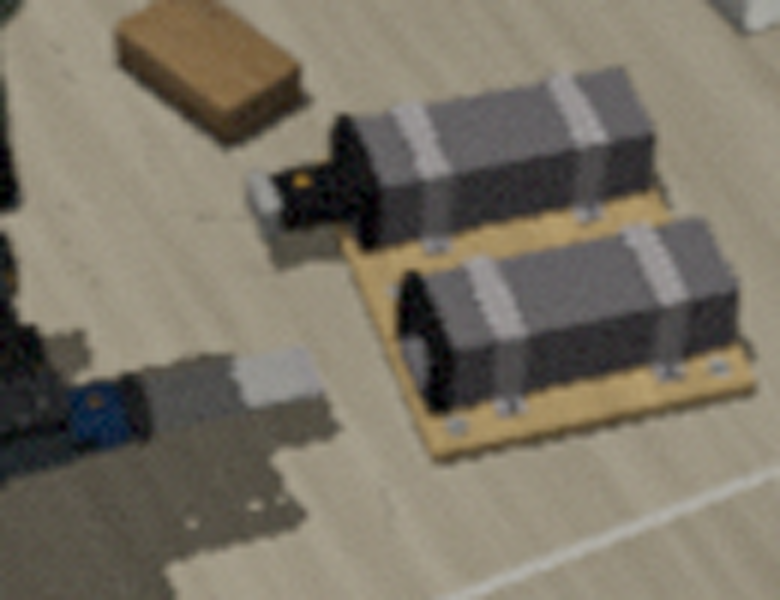

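View pics/t12z.png

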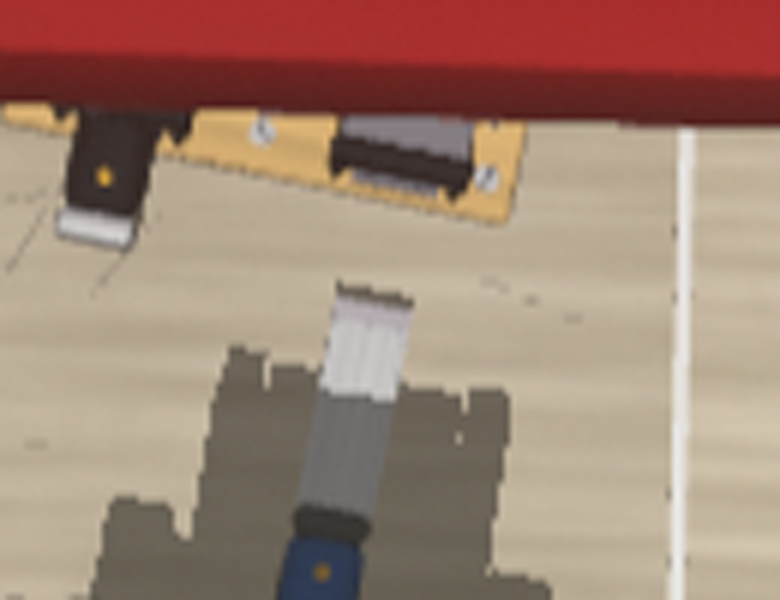

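Run:
```python
from h import *
_,p=load('top0'); th=np.radians(-9.5); d=np.array([np.cos(th),np.sin(th)]); n=np.array([-d[1],d[0]]); M=np.array([588.3,-73.5])
def lat(uv,z): X=plane(p,uv,z)[:2]-M; return (X@d).round(1),(X@n).round(1)
g=lambda u,o:(u[0]/6+o[0]-.4,u[1]/6+o[1]-.4)
a=(240,180);b=(260,180)
print('insitu tip',lat(g((455,500),a),34),'pin',lat(g((507,232),a),46))
print('lips now',[lat(g(u,b),57) for u in ((332,155),(470,172))],[lat(g(u,b),40) for u in ((338,178),(457,200))])
print('now tip',lat(g((375,297),b),34),'pin',lat(g((321,573),b),46),'boardR',lat(g((508,222),b),12))
```

```text
insitu tip (np.float64(-123.4), np.float64(1.6)) pin (np.float64(-19.2), np.float64(2.3))
lips now [(np.float64(4.3), np.float64(28.7)), (np.float64(8.4), np.float64(-24.1))] [(np.float64(-1.8), np.float64(24.7)), (np.float64(-1.1), np.float64(-21.9))]
now tip (np.float64(-43.6), np.float64(1.7)) pin (np.float64(-152.0), np.float64(1.7)) boardR (np.float64(-2.4), np.float64(-44.3))
```

In the top camera the held scraper lies within 0.5 mm of where it sat in the pocket and of the middle of the lips. Inserting slowly.

```bash
python3 -m creep '{"offset":[[0.01,-0.0003,0],[0.02,0,0],[0.02,0,0],[0.015,0,0],[0,0,0]],"rotation":[[0,0,0],[0,0,0],[0,0,0],[0,0,0],[0,0,0]]}'
python3 -m creep '{"offset":[[0.01,0,0],[0.01,0,0],[0.01,0,0],[0.01,0,0]],"rotation":[[0,0,0],[0,0,0],[0,0,0],[0,0,0]]}'
```

```text
time_s: 22.3
ee_pos: [440.6, -49.2, -3.9]
ee_rot: [-180.0, -0.0, -9.5]
force: [-0.6, 0.9, -0.6]
gripper_width: 29.5
time_s: 22.8
ee_pos: [479.4, -55.8, -3.7]
ee_rot: [-180.0, -0.0, -9.5]
force: [-0.7, -0.2, -1.6]
gripper_width: 29.8
```

```bash
python3 -m creep '{"offset":[[0.006,0,0],[0.006,0,0],[0.006,0,0],[0.006,0,0]],"rotation":[[0,0,0],[0,0,0],[0,0,0],[0,0,0]]}'
python3 -m creep '{"offset":[[0.008,0,0],[0.008,0,0],[0.008,0,0],[0,0,0]],"rotation":[[0,0,0],[0,0,0],[0,0,0],[0,0,0]]}'
```

```text
time_s: 23.3
ee_pos: [502.6, -59.6, -3.8]
ee_rot: [-180.0, 0.0, -9.5]
force: [-0.8, 0.2, -1.9]
gripper_width: 29.5
time_s: 23.8
ee_pos: [526.9, -63.7, -3.8]
ee_rot: [-180.0, -0.0, -9.5]
force: [0.3, 0.6, -1.1]
gripper_width: 29.5
```

No resistance so far, and the blade is in the slot. The next 30 mm or so goes in small steps.

```bash
python3 -m creep '{"offset":[[0.008,0,0],[0.008,0,0],[0.007,0,0],[0.005,0,0],[0,0,0]],"rotation":[[0,0,0],[0,0,0],[0,0,0],[0,0,0],[0,0,0]]}'
python3 - <<'E'
from h import *
save('wrist','w13')
E
```

```text
time_s: 24.42
ee_pos: [554.0, -68.2, -3.8]
ee_rot: [-180.0, -0.0, -9.5]
force: [-0.6, 0.7, -1.4]
gripper_width: 29.4
```

View pics/w13.png

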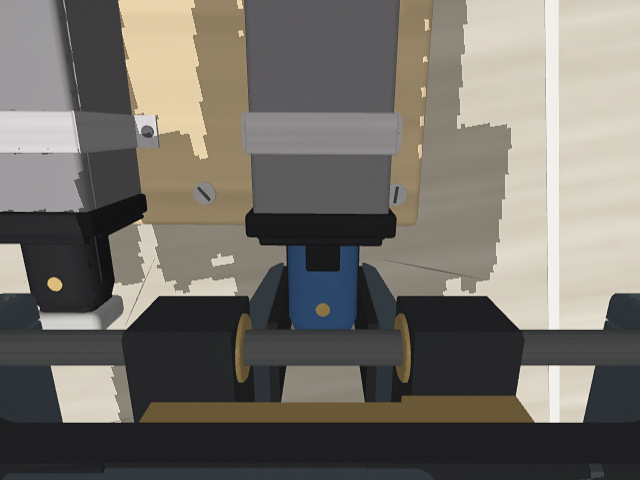

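```bash
python3 -m creep '{"offset":[[0.004,0,0],[0.003,0,0],[0.002,0,0],[0,0,0]],"rotation":[[0,0,0],[0,0,0],[0,0,0],[0,0,0]]}'
python3 -m creep '{"offset":[[0.001,0,0],[0.001,0,0],[0,0,0]],"rotation":[[0,0,0],[0,0,0],[0,0,0]]}'
python3 -m creep '{"offset":[[0.001,0,0],[0,0,0]],"rotation":[[0,0,0],[0,0,0]]}'
```

```text
time_s: 24.98
ee_pos: [562.7, -69.7, -3.8]
ee_rot: [-180.0, -0.0, -9.5]
force: [-0.0, -0.3, -1.5]
gripper_width: 29.7
time_s: 25.35
ee_pos: [564.6, -70.0, -3.7]
ee_rot: [-180.0, -0.0, -9.5]
force: [-0.6, -0.9, -1.7]
gripper_width: 29.8
time_s: 25.6
ee_pos: [564.8, -70.0, -3.9]
ee_rot: [-180.0, 0.1, -9.5]
force: [-1.7, 0.1, -0.2]
gripper_width: 29.8
```

```bash
python3 -m creep '{"offset":[[0.001,0,0],[0,0,0]],"rotation":[[0,0,0],[0,0,0]]}'
python3 -m creep '{"offset":[[0.001,0,0],[0,0,0]],"rotation":[[0,0,0],[0,0,0]]}'
```

```text
time_s: 25.85
ee_pos: [564.8, -70.1, -4.0]
ee_rot: [-180.0, 0.2, -9.5]
force: [-6.2, 0.3, -0.6]
gripper_width: 29.8
time_s: 26.1
ee_pos: [564.8, -70.1, -4.2]
ee_rot: [-180.0, 0.3, -9.5]
force: [-8.6, 1.8, 2.2]
gripper_width: 29.4
```

It stopped firmly at x = 564.8, where the shoulder should meet the step. I'll relax the push, let go, rise and check.

```bash
python3 -m creep '{"offset":[[-0.0015,0,0],[0,0,0],[0,0,0]],"rotation":[[0,0,0],[0,0,0],[0,0,0]]}'
python3 -m creep '{"offset":[[0,0,0],[0,0,0],[0,0,0],[0,0,0],[0,0,0]],"rotation":[[0,0,0],[0,0,0],[0,0,0],[0,0,0],[0,0,0]]}' 0
python3 -m creep '{"offset":[[0,0,0],[0,0,-0.03],[0,0,-0.05],[0,0,-0.05],[0,0,0]],"rotation":[[0,0,0],[0,0,0],[0,0,0],[0,0,0],[0,0,0]]}' 0
python3 -m creep '{"offset":[[-0.05,0,-0.02],[-0.05,0,-0.02],[-0.04,0,-0.02],[0,0,0],[0,0,0]],"rotation":[[0,0,0],[0,0,0],[0,0,0],[0,0,0],[0,0,0]]}' 0
python3 - <<'E'
from h import *
save('wrist','w14'); save('scene','s14'); save('top','t14')
im,_=load('s14'); cv2.imwrite('pics/s14z.png',cv2.resize(im[170:270,270:400],None,fx=6,fy=6,interpolation=cv2.INTER_CUBIC)[:,:,::-1])
im,_=load('t14'); cv2.imwrite('pics/t14z.png',cv2.resize(im[180:280,240:370],None,fx=6,fy=6,interpolation=cv2.INTER_CUBIC)[:,:,::-1])
E
```

```text
time_s: 26.48
ee_pos: [564.9, -70.1, -4.2]
ee_rot: [-180.0, 0.1, -9.5]
force: [-5.2, 0.3, -1.6]
gripper_width: 29.5
time_s: 27.1
ee_pos: [566.2, -70.3, -3.7]
ee_rot: [-180.0, -0.0, -9.5]
force: [0.0, -0.6, -0.3]
gripper_width: 77.0
time_s: 27.72
ee_pos: [569.1, -70.7, 130.7]
ee_rot: [-180.0, -0.6, -9.5]
force: [-0.3, -0.7, -0.0]
gripper_width: 91.0
time_s: 28.35
ee_pos: [428.2, -47.2, 185.6]
ee_rot: [-180.0, 0.0, -9.5]
force: [-0.0, -0.5, 0.1]
gripper_width: 91.1
```

View pics/w14.png

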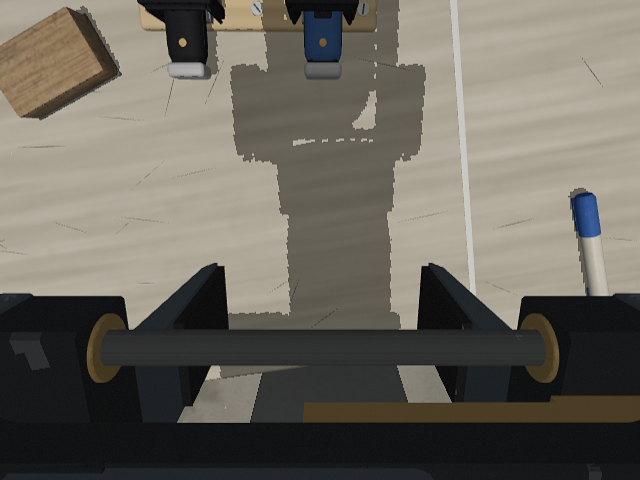

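View pics/s14z.png

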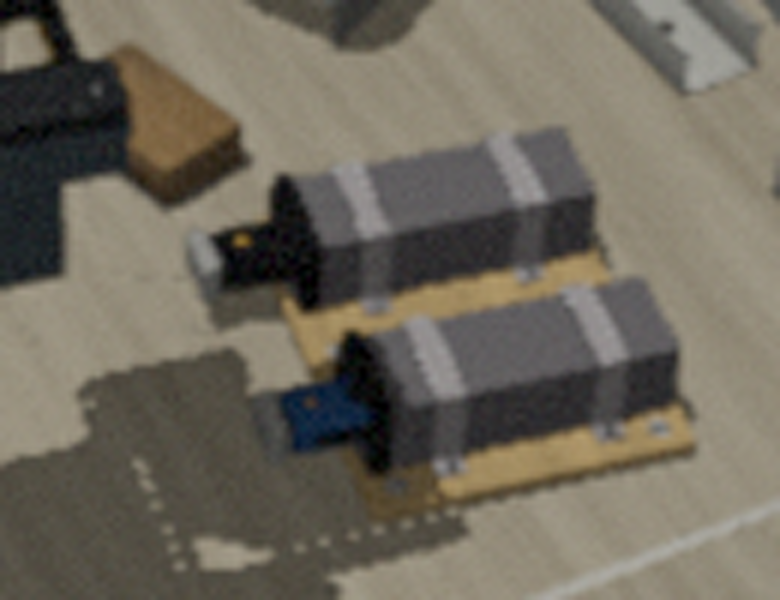

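View pics/t14z.png

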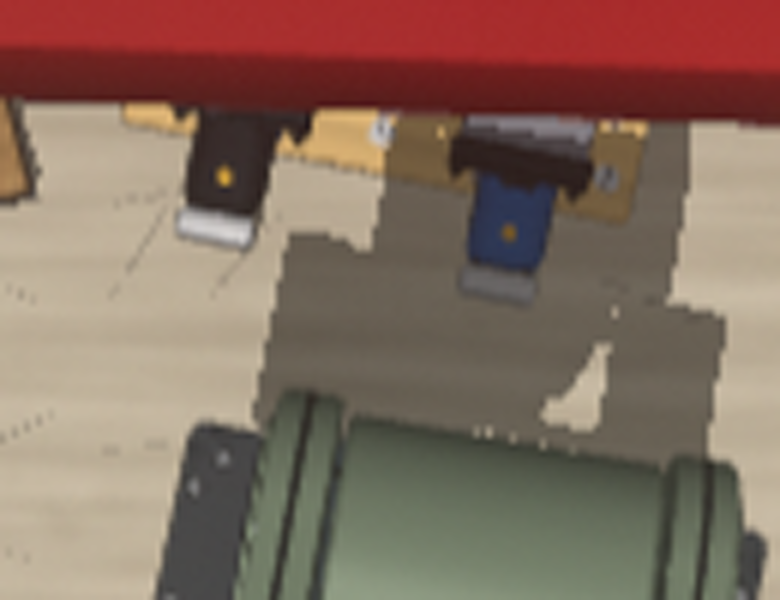

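Blue and black handles stand out equally: pins at row 43 and butts at row 79 for both in the wrist view. Blue is centred between its lips, and nothing touches the robot. Handing in.

Run:
```python
from h import *
im,p=load('w14'); d=np.array([np.cos(np.radians(-9.5)),np.sin(np.radians(-9.5))]); M=np.array([588.3,-73.5])
for uv in ((323,43),(183,43)):
    X=plane(p,uv,45)[:2]-M; print((X@d).round(1),(X@np.array([-d[1],d[0]])).round(1))
env.job_done()
```

```text
-21.0 -1.1
-21.0 109.4
the job is handed in; nothing more can be done
```

The blue-handled scraper is now blade first in the right pocket, fully home like the black one, and the job is handed in. I drew it out, turned it round in the air, laid it flat on the worktop and let go. Then I regripped it near the butt and slid it in until the shoulder stopped against the step, pushing with about 9 N. The clock stood at about 28.5 s of the 64 s allowed.

**Last checks:** the blue and black handle pins are both 21.0 mm outside the mouth, so the depths match within measurement error. The blue pin is 1.1 mm off the pocket's middle line. The force on the tool was about zero after I let go. The black scraper, sanding block and marker show no visible shift; I did not look specifically at the tape measure or the pack at the end.

**What disagreed:**
- **TCP position:** the finger ends sit about 28 mm above the reported TCP. Because of that, my first grasp closed on empty air above the handle without touching it. Two camera views and the contact with the worktop confirmed the offset, and I allowed for it from then on.
- **Laying down:** the finger ends touched the worktop first, so the scraper may have dropped a millimetre or two when I let go.
- **Top camera:** it read about 2 mm to one side of the wrist camera, which is within its calibration.

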